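# Unlock the cam and send the jar to the label stop

## Task

The jar's blue carriage on the labelling jig is locked back by the orange eccentric cam. With a fingertip on the red peg, push the cam round, whichever way you like, until its low point faces the steel follower roller (the peg then points straight away from the roller), and only then push the carriage by its back plate fully forward to its stop. Nothing needs gripping; do not touch the jar or lift it out of its nest, and leave the other things on the table where they are.

Things in the scene. Friction and masses are not known exactly. Their poses are not given: they have to be found in the camera images.
- jig: fixed labelling jig on an aluminium base plate, 250 x 310 x 12 mm; it stands at another place and yaw each time. Origin on the table top under the jar nest (as it starts); x is the carriage's forward direction, y to its left, z up. The plate spans x -95 to 155, y -75 to 235. The carriage lane runs along y = 0, the cam stands at x 45.5, y 155. Behind the end stop a grey backstop plate at x 106 to 112, |y| < 45 reaches 70 mm high.
- carriage (a joint): forward travel of the blue carriage in m along the jig's +x: 0 at the start (back), 0.040 at the hard stop (fully forward). It stays where it is left and takes 2 to 3 N to push. Its follower arm carries a steel roller (radius 8 mm, top 46 mm above the table) at jig x -20 mm + travel, y 155. The roller meets the cam: it can pass to the stop only when the cam is at its low point; at the start it can creep forward at most some 10 mm.
- push_face (a point): middle of the back face of the carriage's push plate, 66 mm above the table; moves with the carriage. The plate is 90 mm wide (jig y), 8 mm thick (jig x), from 27 to 89 mm high; push it along the jig's +x. Behind it (jig -x) it is free.
- nest (a point): centre of the floor of the carriage's square jar nest, 30 mm above the table; moves with the carriage. The nest is 68 mm square inside with side and front walls up to 48 mm above the table.
- cam (a joint): angle of the orange cam in rad about the vertical (positive is anticlockwise from above). 0: the high point and the red peg face the roller (jig -x side of the axis), locked. +3.14 and -3.14: the low point faces the roller and the peg points to the jig's +x, released. It starts anywhere within 0.8 of 0, turns either way, ends against stops at +-3.45, and has steady friction of 0.3 N m, so it stays where it is left (about 5 N at the peg).
- cam_axis (a point): point on the cam's vertical axis at the top face of the orange disc, 46 mm above the table; fixed on the jig. The disc has a radius of 36 mm and is 18 mm thick (28 to 46 mm above the table), its centre 20 mm off the axis: 56 mm from the axis at the high point, 16 mm at the low point, which has a white dot. A hub of radius 11 mm rises to 58 mm.
- cam_peg (a point): centre of the top of the red upright finger peg, 102 mm above the table; the peg is a cylinder of 16 mm diameter, free to touch from 56 mm to 102 mm above the table, 66 mm from the cam axis, on a dark lever bar (16 mm wide, top 56 mm above the table) that lies along the high side of the cam.
- jar: low cream-coloured jar with a lid and a red band, diameter 63 mm, 34 mm high, loose in the nest; top 64 mm above the table. Origin at the centre of its underside, z up.
- date_stamp: black and grey date stamp, 39 x 58 x 74 mm, standing beyond the jig; bystander. Origin under its centre.
- dropper: amber dropper bottle, 30 mm diameter, 102 mm high, standing beyond the jig; bystander. Origin under its centre.
- ink_tin: red ink pad tin, 68 x 106 x 19 mm, left of the jig; bystander. Origin under its centre.
- glue_stick: blue glue stick, 28 mm diameter, 98 mm high, standing left of the jig; bystander. Origin under its centre.
- marker: black and white marker, 14 x 136 x 15 mm, lying left of the jig; bystander. Origin under its centre.
- tally_counter: light grey tally counter, 50 x 65 x 25 mm, lying beyond the jig; bystander. Origin under its centre.
Not all that is in view belongs to the job. What is shaped like the jar but purple or yellow is not meant.

How it is judged:
On the way, in this order (a step that is already met when the one before it is completed fails the run):
1. the cam is at its low point while the carriage still stands back ((value of joint cam above 2.79 rad or value of joint cam below -2.79 rad) and value of joint carriage below 0.014 m), for 0.2 s.
2. the carriage is fully forward at its stop, the cam still low ((value of joint cam above 2.79 rad or value of joint cam below -2.79 rad) and value of joint carriage above 0.037 m), for 0.2 s.
At the end, for the whole second after the job is handed in: the cam within 0.35 rad of its low point (joint beyond +2.79 or -2.79), the carriage within 3 mm of its stop (0.037 to 0.040 m), the jar upright (within 0.1 rad), at rest in its nest within 8 mm (all of step 2 and distance between jar and nest below 0.008 m and angle between jar's own z axis and vertical below 0.1 rad and linear speed of jar below 0.02 m/s); the robot touches nothing.
It fails at once if the carriage was pushed forward (over 14 mm) with the cam not at its low point (value of joint carriage above 0.014 m and value of joint cam between -2.7 and 2.7 rad).
It fails at once if the jar was touched by the robot (contact force between any of the fingers, the arm and jar above 1 N).
It fails at once if the jar was lifted or tipped in its nest (z of jar in the frame of jig above 0.04 m or angle between jar's own z axis and vertical above 0.35 rad).
It fails at once if a bystander was moved by more than 15 mm (distance of any of date_stamp, dropper, ink_tin, glue_stick, marker, tally_counter from where it was at the start of the episode above 0.015 m).
It also fails if it takes over 61 s, if anything falls off the work surface, if the arm or the gripper's body presses on something with over 40 N, if the wrist force passes 120 N, or if a joint passes its speed limit or range.

## Robot

A 6-joint arm with a two-finger parallel gripper is mounted at the origin on a cart in front of the work surface, level with it; the furniture and walls round the work are solid. World frame = base frame: x ahead of the robot, y to its left, z up, the work surface at z = 0. Lengths are in m, angles in rad, forces in N, time in s.
With the tool pointing down it reaches from about 0.35 to 0.975 m from the base axis. Payload 17.4 kg.
Tool frame: the origin (TCP) lies on the centre line of the jaws, within the pads' length; the fingertips stand 14 mm ahead of it and the grasp point (between the pads) lies 5 mm behind it; x points along the fingers, y is the direction in which the jaws open and shut, and the axes are right-handed (so a half turn about x gives the same grasp; the last joint's range is limited). The gripper opens to 85 mm and grips with 20 to 120 N. Pads are 22 mm wide; open, the fingers measure 114 mm over their backs; the gripper's body (76 mm by 85 mm) begins 54 mm behind the grasp point. The pads swing forward as they close: fully open they stand 13 mm farther back than shut.
Start: joints at [-1.309, 0.116, 1.442, -0, 1.584, -0.038], TCP at [0.199, -0.645, 0.245] pointing down, gripper open.
Joint ranges: [-2.83, 2.83], [-0.83, 2.19], [0.07, 2.5], [-1.14, 4.28], [0.01, 3], [-2.97, 2.97]. Speed limits (rad/s): [1.89, 1.89, 2.22, 3.14, 3.14, 3.14].

## Interface

Orientations are given as a unit quaternion [w, x, y, z].
In Python, from cell import * gives the robot as it stands.
- The arm moves only by the tool drive_tool, never from a script. Its argument "increments" is a list that holds one entry, the list of rows, each a list of 4 numbers: the shift along the world's x, y, z in cm, then the turn about the world's z in units of 6 degrees (1.0 is 6 degrees). In form: [[[dx, dy, dz, spin], ...]]. A call has 1 to 8 rows; each row shifts and turns the pose as measured when the row begins; what a row does not reach is not made up. A row lasts 1/10 s, in which the tool goes at most 50 mm and 8.59 degrees, less where a joint would pass 70% of its speed; a pose out of reach is approached as far as the arm can. A call with a gripper value outside its range is refused whole. "jaw" is the gripper's target within -1 to 1 (shut at 1, half-way at 0, fully open at -1), set as the call begins (left out, the last holds). The fingers move at their own pace and stop on an object; the grip force is fixed at half the most. Time passes only in rows, so rows that do not move let the fingers close. It gives the time, the measured TCP pose, the force and the opening at its end, in the units of the state.
- get_obs(): the state, without advancing time (a new reading comes with each control period).
- capture(name): name is "scene" or "top" or "wrist"; returns a dict with "img" (400x640x3 uint8, blue, green, red), "camera_matrix" (3x3 intrinsics, pixels), "position" and "attitude" of the camera in the world. Camera axes: x right, y up, looking along -z (the intrinsics and any distortion apply to the point x, -y, -z); pixel columns grow to the right and rows downward; lengths in m; the calibration is good to about 2 mm. A picture is of the moment at which its call begins. There is no depth.
- job_done(): hands the job in, once; it reports no verdict.
The state is a dict: "t": time; "q": joint angles; "qd": joint speeds; "joint_torque": joint torques, N m; "position": TCP position; "tool_rot": TCP orientation; "force": force on the tool from outside, world axes, zero at the start; "wrist_torque": the same for the moment, N m; "gripper_width": opening from 0.0 (shut) to 1.0 (fully open).
Only numpy, scipy, OpenCV 4.12 (cv2) and the standard library are available. Lean on these libraries where they do the work, as an engineer would, in place of code of your own. Each camera call takes 0.05 s, during which the arm holds its last target.

## Working session

There is one attempt and no reset: what is moved stays moved. The work goes in short steps, Python scripts to look and compute and a tool call to move; the robot and the scene stay as the last step left them, time stands still between calls to the robot, and variables do not carry over. Pictures are saved under pics/ and viewed, and the job is handed in when it is done.

Besides the shell and the picture viewer there is one more tool, called after "Emit:" in YAML: its name, and indented under it one key for each argument. drive_tool: Moves the arm, as the interface text tells. Its arguments: {"type":"object","properties":{"increments":{"type":"array"},"jaw":{"type":"number"}},"required":["increments"]}

```bash
mkdir -p pics; ls; python3 - <<'E'
from cell import *
import cv2
o=get_obs();print(o)
for n in("scene","top","wrist"):
    c=capture(n);cv2.imwrite(f"pics/{n}0.png",c["img"]);print(n,c["camera_matrix"],c["position"],c["attitude"],[k for k in c])
E
```

```text
pics
{'t': 0.0, 'q': array([-1.30882773e+00,  1.16474469e-01,  1.44228055e+00, -1.08920016e-05,
        1.58400794e+00, -3.78066086e-02]), 'qd': array([ 0.00028311,  0.00285331,  0.00121568, -0.00087492,  0.00180564,
        0.00027644]), 'joint_torque': array([ 2.13893902e-03, -7.31976628e+01, -6.32494497e+01, -5.74777755e-05,
        6.26569614e-03,  9.99730389e-06]), 'position': array([ 0.199268  , -0.64472463,  0.24456045]), 'tool_rot': array([-0.10517933, -0.69912839, -0.1060008 ,  0.6992286 ]), 'force': array([-0.00823488, -0.80704033, -0.28899095]), 'wrist_torque': array([0.05204328, 0.0043184 , 0.02134596]), 'gripper_width': 1.0000742198933914}
scene [[484.47039334   0.         322.38614831]
 [  0.         484.47039334 203.87873374]
 [  0.           0.           1.        ]] [0.09086253 0.81403186 1.0023072 ] [-0.29620505 -0.09975491  0.32984585  0.8907936 ] ['img', 'camera_matrix', 'position', 'attitude']
top [[496.99000086   0.         317.60301834]
 [  0.         496.99000086 193.73738195]
 [  0.           0.           1.        ]] [0.32663604 0.1530587  1.62805606] [-0.70105754 -0.05827125  0.05229776  0.70879315] ['img', 'camera_matrix', 'position', 'attitude']
wrist [[314.33843917   0.         321.41621994]
 [  0.         314.33843917 193.50228335]
 [  0.           0.           1.        ]] [ 0.27918208 -0.62003583  0.37332067] [ 0.79416395 -0.13083272  0.09747399 -0.58539323] ['img', 'camera_matrix', 'position', 'attitude']
```

View pics/scene0.png

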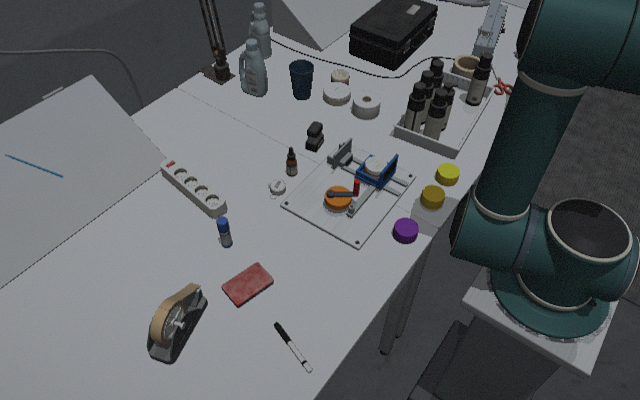

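View pics/top0.png

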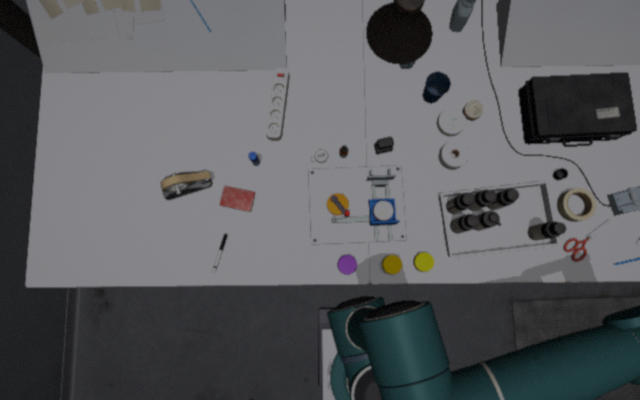

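View pics/wrist0.png

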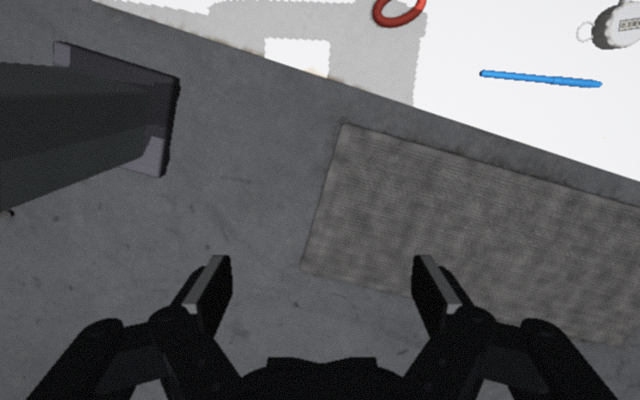

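Top view: jig at about (357,205), cam disc (338,203), peg (346,213), carriage and jar (383,211). Next I'll enlarge both views.

```bash
cat > h.py <<'E'
from cell import *
import cv2, numpy as np
from scipy.spatial.transform import Rotation as R
def rot(c): 
    w,x,y,z=c["attitude"]; return R.from_quat([x,y,z,w]).as_matrix()
def ray(c,u,v):
    K=c["camera_matrix"]; d=np.array([(u-K[0,2])/K[0,0],-(v-K[1,2])/K[1,1],-1.]); d=rot(c)@d
    return np.array(c["position"]),d/np.linalg.norm(d)
def onz(c,u,v,z):
    p,d=ray(c,u,v); return p+d*(z-p[2])/d[2]
def proj(c,P):
    K=c["camera_matrix"]; q=rot(c).T@(np.array(P)-c["position"]); return K[0,0]*q[0]/-q[2]+K[0,2], K[1,1]*(-q[1])/-q[2]+K[1,2]
def tri(rays):
    A=0;b=0
    for p,d in rays:
        M=np.eye(3)-np.outer(d,d);A=A+M;b=b+M@p
    X=np.linalg.solve(A,b);return X,[np.linalg.norm((np.eye(3)-np.outer(d,d))@(X-p)) for p,d in rays]
def crop(c,x0,y0,x1,y1,s,name):
    cv2.imwrite("pics/"+name,cv2.resize(c["img"][y0:y1,x0:x1],None,fx=s,fy=s,interpolation=cv2.INTER_CUBIC))
E
python3 - <<'E'
from h import *
c=capture("top");crop(c,300,130,430,255,5,"t1.png")
print(onz(c,309,169,.012),onz(c,313,240,.012),onz(c,402,169,.012),onz(c,405,240,.012))
c=capture("scene");crop(c,270,130,430,250,5,"s1.png")
E
```

```text
[0.66519927 0.19313642 0.012     ] [0.42997764 0.18193022 0.012     ] [ 0.66144394 -0.11499391  0.012     ] [ 0.42674768 -0.1160907   0.012     ]
```

View pics/t1.png

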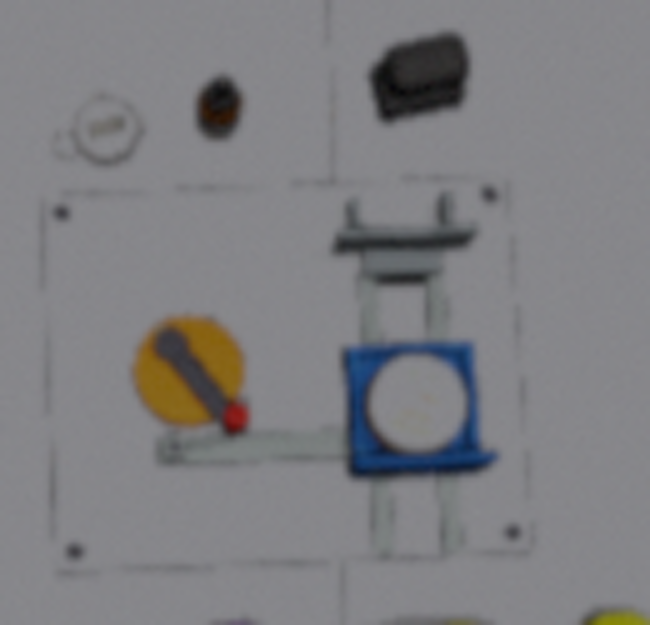

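View pics/s1.png

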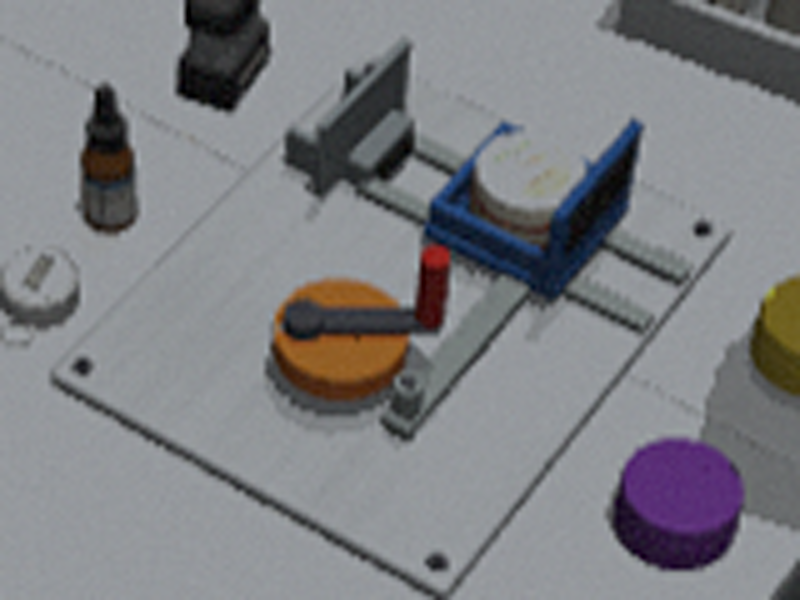

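The four plate screws, the peg (top ≈ (347,213)), the disc and the roller are all visible. I'll measure the jig frame from the plate screws and corners, and the peg and hub from two views.

```bash
python3 - <<'E'
from h import *
def dark(c,x,y,r=4):
    x,y=int(round(x)),int(round(y))
    g=cv2.cvtColor(c["img"],cv2.COLOR_BGR2GRAY).astype(float)[y-r:y+r+1,x-r:x+r+1]
    w=np.clip(np.median(g)-g-12,0,None); yy,xx=np.mgrid[y-r:y+r+1,x-r:x+r+1]
    return (w*xx).sum()/w.sum(),(w*yy).sum()/w.sum()
T=capture("top");S=capture("scene")
tp=[dark(T,300+a/5,130+b/5,3) for a,b in[(62,212),(489,194),(513,532),(75,551)]]
P=[onz(T,*p,.012) for p in tp]
print("screws top@12:",np.round(P,4).tolist())
sp=[(83,367),None,(703,229),(437,562)]
for i,s in enumerate(sp):
    if s is None: continue
    q=dark(S,270+s[0]/5,130+s[1]/5,2); X,e=tri([ray(T,*tp[i]),ray(S,*q)]);print(i,q,X.round(4),np.round(e,4), onz(S,*q,.012).round(4))
P=np.array(P);print("center",P.mean(0), "sides",[np.linalg.norm(P[i]-P[(i+1)%4]) for i in range(4)])
v=(P[0]-P[3]+P[1]-P[2])[:2];print("yaw x",np.degrees(np.arctan2(v[1],v[0])));v=(P[0]-P[1]+P[3]-P[2])[:2];yaw2=np.arctan2(-v[0],v[1]);print("yaw y",np.degrees(yaw2))
for n,c in(("top",T),("scene",S)):
    hsv=cv2.cvtColor(c["img"],cv2.COLOR_BGR2HSV)
    x0,y0,x1,y1=(300,160,430,250) if n=="top" else (320,160,370,215)
    for nm,lo,hi in(("red",0,5),("red2",172,180),("orange",9,20),("blue",100,125)):
        m=cv2.inRange(hsv,(lo,120,50),(hi,255,255));mm=np.zeros_like(m);mm[y0:y1,x0:x1]=m[y0:y1,x0:x1]
        ys,xs=np.nonzero(mm)
        if len(xs):print(n,nm,len(xs),xs.mean(),ys.mean(),xs.min(),xs.max(),ys.min(),ys.max())
E
```

```text
screws top@12: [[0.6546, 0.1838, 0.012], [0.6636, -0.1, 0.012], [0.4397, -0.1071, 0.012], [0.4302, 0.1773, 0.012]]
0 (np.float64(286.06138613861384), np.float64(202.88118811881188)) [0.6547 0.1838 0.0123] [0.0002 0.0002] [0.6551 0.1837 0.012 ]
2 (np.float64(409.9253112033195), np.float64(175.38381742738588)) [ 0.44   -0.1068  0.0134] [0.0004 0.0004] [ 0.4409 -0.1079  0.012 ]
3 (np.float64(356.8595744680851), np.float64(242.14255319148936)) [0.4305 0.1774 0.0135] [0.0005 0.0005] [0.4315 0.1766 0.012 ]
center [0.54701943 0.03848765 0.012     ] sides [np.float64(0.28387467476505246), np.float64(0.22405252407563808), np.float64(0.2845748538414477), np.float64(0.22453090744165233)]
yaw x 1.7423571429304368
yaw y 1.8559332120084537
top red 16 346.6875 212.9375 345 348 211 215
top red2 4 345.75 213.25 345 348 211 215
top orange 170 337.5470588235294 202.8470588235294 327 348 194 214
top blue 264 381.0871212121212 212.875 369 398 199 224
scene red 56 356.26785714285717 185.66071428571428 354 359 179 195
scene red2 17 356.11764705882354 188.64705882352942 354 358 179 195
scene orange 363 337.61707988980714 199.07988980716254 325 351 186 209
scene blue 112 361.9017857142857 173.47321428571428 355 369 162 183
```

```bash
cat >> h.py <<'E'
YAW=np.radians(1.8); RJ=np.array([[np.cos(YAW),-np.sin(YAW)],[np.sin(YAW),np.cos(YAW)]])
OJ=np.array([.54702,.03849])-RJ@[.03,.08]
def j2w(x,y): return OJ+RJ@[x,y]
def w2j(p): return RJ.T@(np.array(p)[:2]-OJ)
E
python3 - <<'E'
from h import *
T=capture("top");S=capture("scene")
X,e=tri([ray(T,346.9,212.8),ray(S,357,180.5)]);print("peg",X,e,w2j(X))
A=j2w(.0455,.155);print("O",OJ,"axis",A)
for n,z in(("hub",.058),("disc",.046)):print(n,proj(T,[*A,z]),proj(S,[*A,z]))
print("hub px->",w2j(onz(T,300+170/5,130+342/5,.058)), w2j(onz(S,270+304/5,130+318/5,.058)))
D=onz(T,337.5,203,.046);print("disc centre",w2j(D))
v=w2j(X)-[.0455,.155];print("peg rel",v,np.hypot(*v)); print("cam ang",np.arctan2(v[1],v[0])-np.pi)
print("roller",proj(T,[*j2w(-.02,.155),.046]),proj(S,[*j2w(-.02,.155),.046]))
for y in(-.045,.045): print("pushplate top",proj(T,[*j2w(-.05,y),.089]),proj(S,[*j2w(-.05,y),.089]))
# push plate top edge ends
print("pp ends scene/top @.089", w2j(onz(S,270+640/5,130+122/5,.089)),w2j(onz(S,270+558/5,130+212/5,.089)),w2j(onz(T,300+350/5,130+468/5,.089)),w2j(onz(T,300+496/5,130+457/5,.089)))
E
```

```text
peg [0.50680744 0.07500261 0.10353079] [np.float64(0.00010145003197493192), np.float64(0.00010145003197504388)] [-0.00904583  0.1177577 ]
O [ 0.51954766 -0.04241285] axis [0.56015654 0.11393986]
hub (np.float64(333.66532866272007), np.float64(197.98808934402555)) (np.float64(330.5112668541225), np.float64(192.02699216830428))
disc (np.float64(333.5808532554577), np.float64(198.53790107877555)) (np.float64(330.3722589897491), np.float64(195.06262437704007))
hub px-> [0.04412592 0.15399485] [0.04182015 0.15911185]
disc centre [0.03048616 0.14310199]
peg rel [-0.05454583 -0.0372423 ] 0.06604723112113929
cam ang -5.684116400924424
roller (np.float64(334.537151148611), np.float64(218.79176887900002)) (np.float64(351.3943345354078), np.float64(206.12562265664133))
pushplate top (np.float64(399.78484055751295), np.float64(224.20778461272488)) (np.float64(401.17559841994154), np.float64(154.91385880362935))
pushplate top (np.float64(370.77439791676727), np.float64(225.43905376911582)) (np.float64(384.6511923187508), np.float64(174.41272029005214))
pp ends scene/top @.089 [-0.04199164 -0.04171747] [-0.03981223  0.04331078] [-0.04418789  0.0470649 ] [-0.04120379 -0.04377796]
```

```bash
python3 - <<'E'
from h import *
o=get_obs();w,x,y,z=o["tool_rot"];M=R.from_quat([x,y,z,w]).as_matrix();print(M.round(3))
T=capture("top")
for n,u,v,zz in(("dropper",344,152,.1),("stamp",384,143,.07),("tally",320,156,.02),("purple",347,264,.03),("ybox",392,264,.05),("bottles",497,197,.15)):print(n,onz(T,u,v,zz).round(3),w2j(onz(T,u,v,zz)).round(3))
A=np.array([.0455,.155])
for lag,ph in((30,-145.7),(35,-145.7),(25,-145.7)):
    a=np.radians(ph-lag);print(lag,j2w(*(A+.066*np.array([np.cos(a),np.sin(a)]))))
E
```

```text
[[ 0.     0.295 -0.955]
 [ 0.    -0.955 -0.295]
 [-1.    -0.    -0.   ]]
dropper [0.7  0.08 0.1 ] [0.184 0.117]
stamp [ 0.736 -0.051  0.07 ] [ 0.216 -0.015]
tally [0.707 0.156 0.02 ] [0.194 0.193]
purple [0.351 0.074 0.03 ] [-0.164  0.122]
ybox [ 0.35  -0.066  0.05 ] [-0.171 -0.018]
bottles [ 0.544 -0.373  0.15 ] [ 0.014 -0.331]
30 [0.49453024 0.10692643]
35 [0.49416871 0.11267283]
25 [0.49539123 0.10123341]
```

Emit:
drive_tool:
  increments:
    - [[1.0, 3, 0, 0], [1.8, 4.5, 0, -0.6], [1.8, 4.5, 0, -0.6], [1.8, 4.5, 0, -0.7], [1.8, 4.5, 0, -0.7], [1.8, 4.5, 0, 0], [1.8, 4.5, 0, 0], [1.8, 4.5, 0, 0]]
  jaw: 1

```text
t: 1.3
position: [0.3347, -0.2918, 0.2431]
tool_rot: [0.003, 0.707, 0.003, -0.707]
force: [0.5, 0.6, 0.5]
gripper_width: -0.001
```

Emit:
drive_tool:
  increments:
    - [[1.8, 4.5, 0, 0], [1.8, 4.5, 0, 0], [1.8, 4.5, 0, 0], [1.8, 4.5, 0, 0], [1.8, 4.5, 0, 0], [1.8, 4.5, 0, 0], [1.8, 4.5, 0, 0], [0, 0, 0, 0]]

```text
t: 2.1
position: [0.4617, 0.0396, 0.2457]
tool_rot: [0.004, 0.71, 0.004, -0.704]
force: [0.3, -0.8, 0.1]
gripper_width: -0.004
```

Emit:
drive_tool:
  increments:
    - [[1.6, 3.6, 0, 0], [1.6, 3.6, 0, 0], [0, 0, -4, 0], [0, 0, -4, 0], [0, 0, -2, 0], [0, 0, 0, 0]]

```text
t: 2.7
position: [0.4946, 0.1154, 0.1441]
tool_rot: [0.006, 0.711, 0.005, -0.703]
force: [0.2, -0.1, 0.7]
gripper_width: 0.0
```

```bash
python3 - <<'E'
from h import *
print(get_obs()["position"])
c=capture("wrist");cv2.imwrite("pics/w2.png",c["img"])
c=capture("scene");crop(c,270,100,430,250,5,"s2.png")
E
```

```text
[0.49457553 0.11543772 0.14413595]
```

View pics/w2.png

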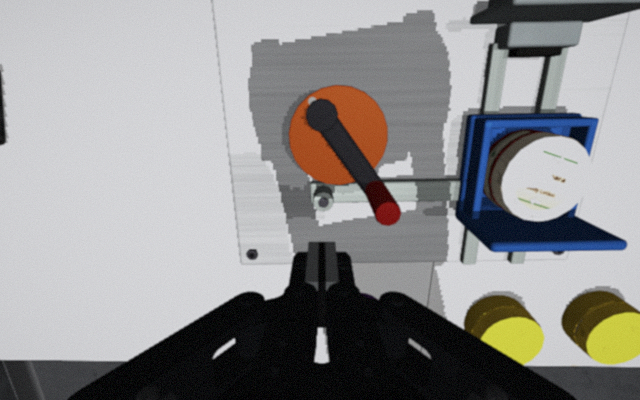

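View pics/s2.png

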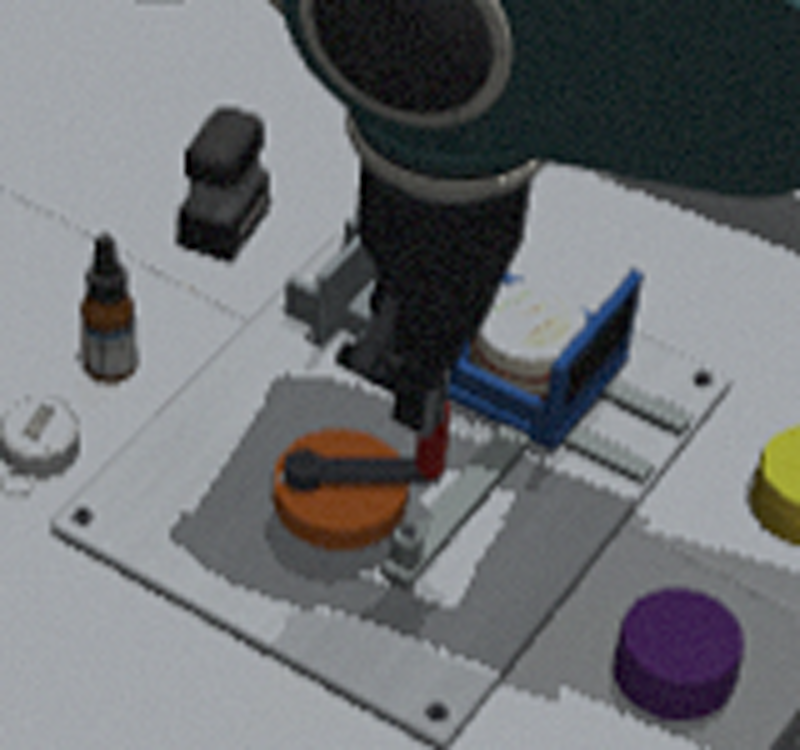

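Wrist view: peg top at (388,213), fingertips at (322,250) behind it, over the roller arm. Nothing lies under the fingers, so I'll descend.

Emit:
drive_tool:
  increments:
    - [[0, 0, -3, 0], [0, 0, -2.4, 0], [0, 0, 0, 0]]

```text
t: 3.1
position: [0.4984, 0.1152, 0.0985]
tool_rot: [0.004, 0.716, 0.005, -0.698]
force: [-0.4, -0.3, 0.7]
gripper_width: 0.003
```

```bash
python3 - <<'E'
from h import *
o=get_obs();p=o["position"];print(p,o["force"])
A=np.array([.0455,.155]);j=w2j(p)-A;a0=np.degrees(np.arctan2(j[1],j[0]));print(a0,np.hypot(*j))
prev=p[:2]
for a in range(-178,-5,8):
    r=np.radians(a);q=j2w(*(A+.066*np.array([np.cos(r),np.sin(r)])));print(a,q.round(4),((q-prev)*100).round(2));prev=q
c=capture("scene");crop(c,270,100,430,250,5,"s3.png")
E
```

```text
[0.49842127 0.11515318 0.0985426 ] [-0.36875215 -0.25862066  0.73737286]
177.074073919831 0.061747198839825254
-178 [0.4943 0.1096] [-0.41 -0.56]
-170 [0.4956 0.1004] [ 0.12 -0.91]
-162 [0.4981 0.0916] [ 0.25 -0.89]
-154 [0.5018 0.0832] [ 0.37 -0.84]
-146 [0.5066 0.0753] [ 0.49 -0.78]
-138 [0.5125 0.0683] [ 0.59 -0.71]
-130 [0.5193 0.0621] [ 0.68 -0.62]
-122 [0.527  0.0569] [ 0.76 -0.52]
-114 [0.5352 0.0528] [ 0.83 -0.41]
-106 [0.544 0.05 ] [ 0.87 -0.29]
-98 [0.553  0.0483] [ 0.91 -0.16]
-90 [0.5622 0.048 ] [ 0.92 -0.04]
-82 [0.5714 0.0489] [0.92 0.09]
-74 [0.5803 0.0511] [0.89 0.22]
-66 [0.5889 0.0545] [0.85 0.34]
-58 [0.5969 0.0591] [0.8  0.46]
-50 [0.6041 0.0647] [0.73 0.56]
-42 [0.6106 0.0713] [0.64 0.66]
-34 [0.616  0.0788] [0.54 0.74]
-26 [0.6204 0.0869] [0.44 0.81]
-18 [0.6235 0.0955] [0.32 0.86]
-10 [0.6255 0.1045] [0.19 0.9 ]
```

View pics/s3.png

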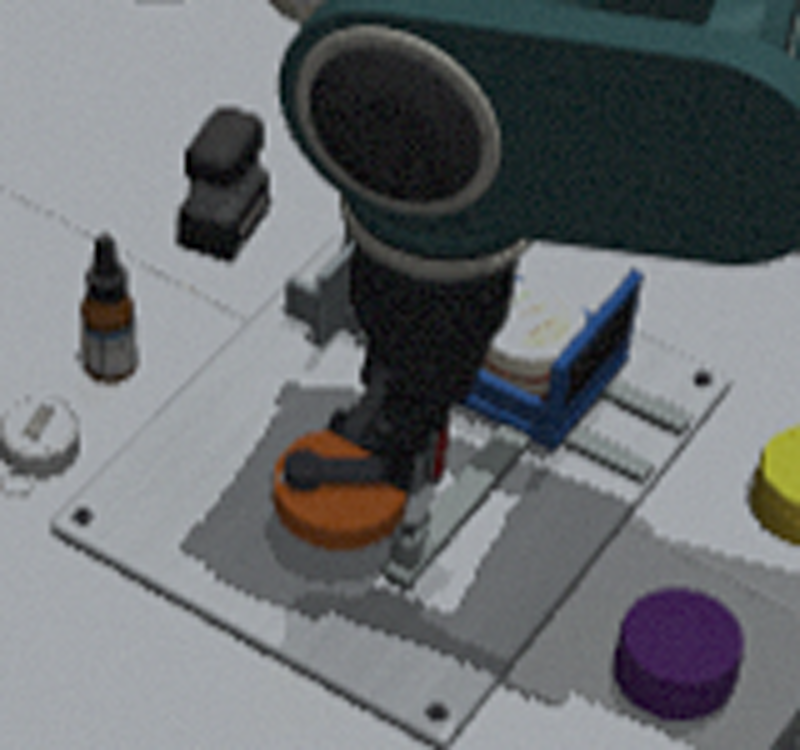

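Emit:
drive_tool:
  increments:
    - [[-0.4, -0.2, -1.2, 0], [-0.1, -0.9, 0, 0], [0.2, -0.9, 0, 0], [0.3, -0.9, 0, 0]]

```text
t: 3.55
position: [0.5006, 0.0854, 0.0931]
tool_rot: [0.004, 0.719, 0.007, -0.695]
force: [-2.6, 4.9, -2.5]
gripper_width: 0.002
```

Emit:
drive_tool:
  increments:
    - [[0.6, -0.9, -0.2, 0], [0.7, -0.9, 0, 0], [0.7, -0.8, 0, 0], [0.8, -0.7, 0, 0]]

```text
t: 3.95
position: [0.529, 0.0492, 0.093]
tool_rot: [0.003, 0.718, 0.007, -0.696]
force: [-4.0, 3.7, 0.5]
gripper_width: -0.001
```

```bash
cat > st.py <<'E'
from h import *
o=get_obs();p=o["position"];print(p.round(4),o["force"].round(1),o["t"])
A=np.array([.0455,.155]);j=w2j(p)-A;print("pusher ang,r",np.degrees(np.arctan2(j[1],j[0])),np.hypot(*j))
w,x,y,z=o["tool_rot"];print(R.from_quat([x,y,z,w]).as_matrix().round(3).tolist())
E
python3 st.py
```

```text
[0.529  0.0492 0.093 ] [-4.   3.7  0.5] 3.95
pusher ang,r -117.51072897578872 0.07180644035987788
[[0.032, 0.014, -0.999], [0.007, -1.0, -0.014], [-0.999, -0.007, -0.032]]
```

Emit:
drive_tool:
  increments:
    - [[1.0, 0.0, 0, 0], [1.0, 0.0, 0, 0], [1.0, 0.0, 0, 0], [1.0, 0.0, 0, 0]]

```text
t: 4.35
position: [0.5687, 0.0446, 0.0935]
tool_rot: [0.002, 0.716, 0.006, -0.698]
force: [-5.5, 0.6, 0.8]
gripper_width: 0.004
```

```bash
python3 st.py; python3 - <<'E'
from h import *
c=capture("wrist");cv2.imwrite("pics/w4.png",c["img"])
c=capture("scene");crop(c,270,100,430,250,4,"s4.png")
E
```

```text
[0.5687 0.0446 0.0935] [-5.5  0.6  0.8] 4.35
pusher ang,r -84.77401220341618 0.06989398586262024
[[0.026, 0.011, -1.0], [0.006, -1.0, -0.011], [-1.0, -0.006, -0.026]]
```

View pics/w4.png

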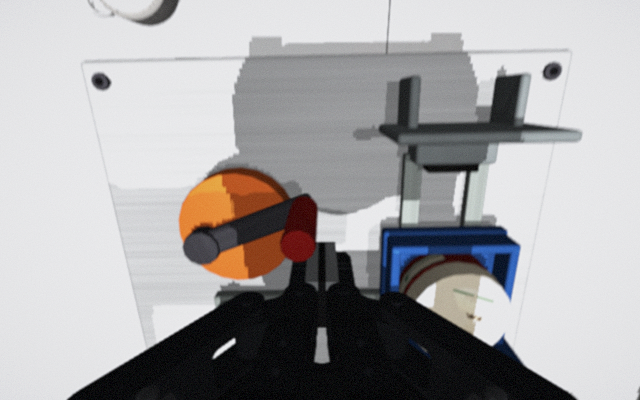

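View pics/s4.png

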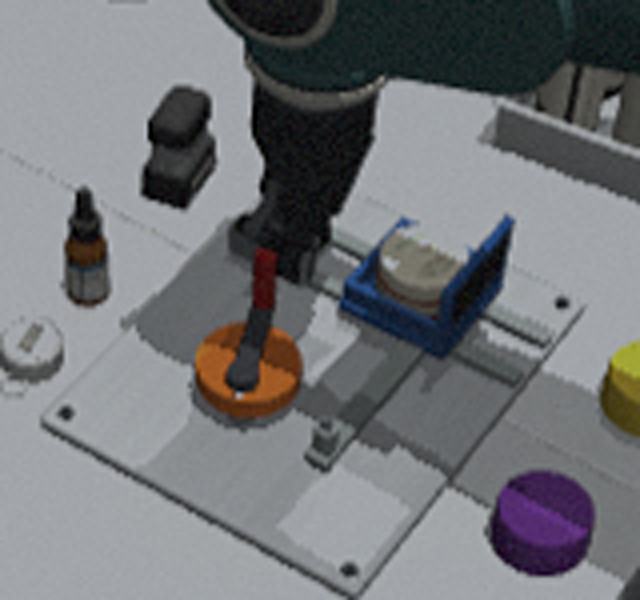

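The peg (top at wrist (298,243)) has rotated to about -65° and sits at the left front corner of the fingers. I'll continue round the arc.

Emit:
drive_tool:
  increments:
    - [[0.9, 0.1, -0.1, 0], [0.9, 0.3, 0, 0], [0.9, 0.4, 0, 0], [0.8, 0.5, 0, 0], [0.7, 0.6, 0, 0]]

```text
t: 4.95
position: [0.6095, 0.0608, 0.0932]
tool_rot: [0.002, 0.715, 0.005, -0.699]
force: [-4.3, -2.3, 0.6]
gripper_width: -0.002
```

```bash
python3 st.py; python3 - <<'E'
from h import *
c=capture("wrist");cv2.imwrite("pics/w5.png",c["img"])
c=capture("scene");crop(c,270,100,430,250,4,"s5.png")
E
```

```text
[0.6095 0.0608 0.0932] [-4.3 -2.3  0.6] 4.95
pusher ang,r -48.9554034973464 0.07250631641984452
[[0.022, 0.01, -1.0], [0.005, -1.0, -0.009], [-1.0, -0.005, -0.022]]
```

View pics/w5.png

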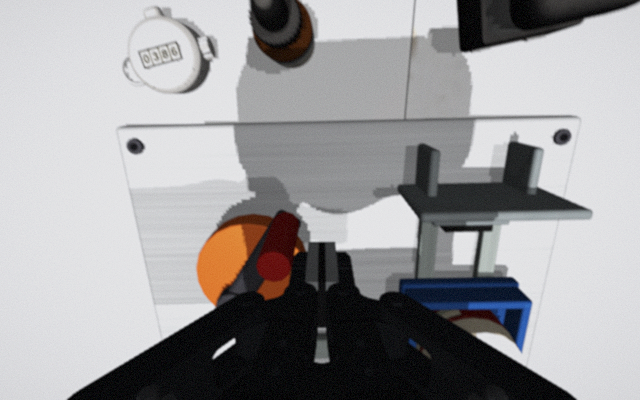

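View pics/s5.png

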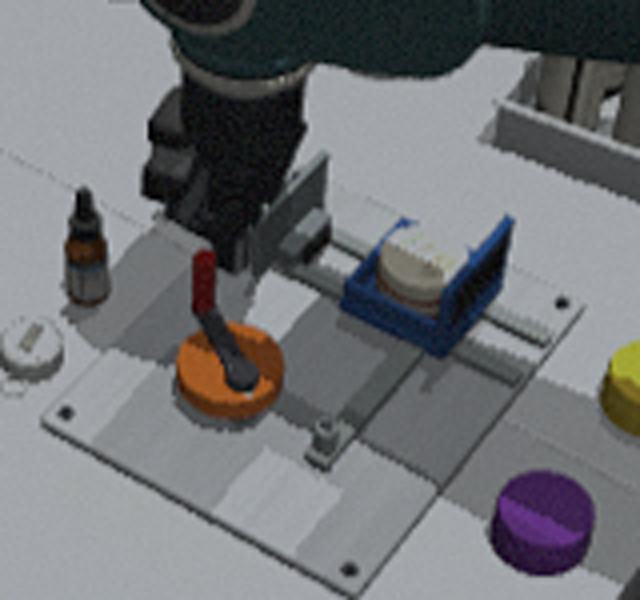

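Emit:
drive_tool:
  increments:
    - [[0.5, 0.8, 0, 0], [0.4, 0.9, 0, 0], [0.2, 0.9, 0, 0], [0, 0.8, 0, 0], [0, 0, 0, 0]]

```text
t: 5.55
position: [0.6214, 0.0925, 0.0942]
tool_rot: [0.002, 0.716, 0.003, -0.698]
force: [-0.4, -0.4, -0.3]
gripper_width: -0.001
```

```bash
python3 st.py; python3 - <<'E'
from h import *
c=capture("wrist");cv2.imwrite("pics/w6.png",c["img"])
c=capture("scene");crop(c,270,100,430,250,4,"s6.png")
E
```

```text
[0.6214 0.0925 0.0942] [-0.4 -0.4 -0.3] 5.55
pusher ang,r -21.066101273429133 0.06483849487110487
[[0.027, 0.008, -1.0], [0.002, -1.0, -0.008], [-1.0, -0.001, -0.027]]
```

View pics/s6.png

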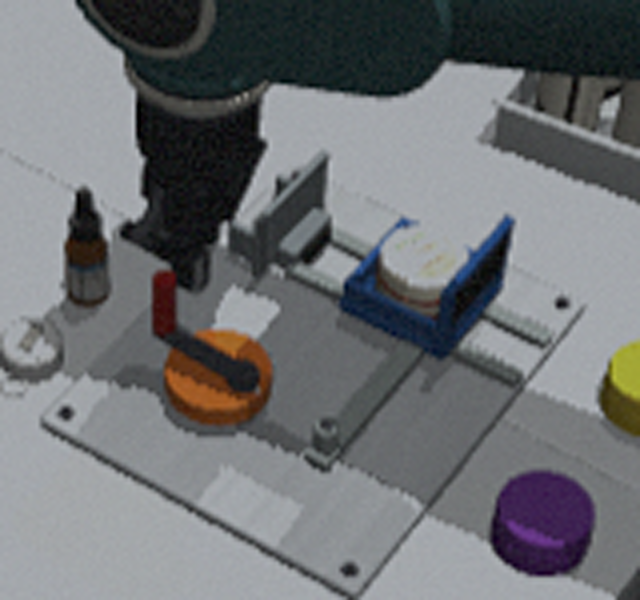

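View pics/w6.png

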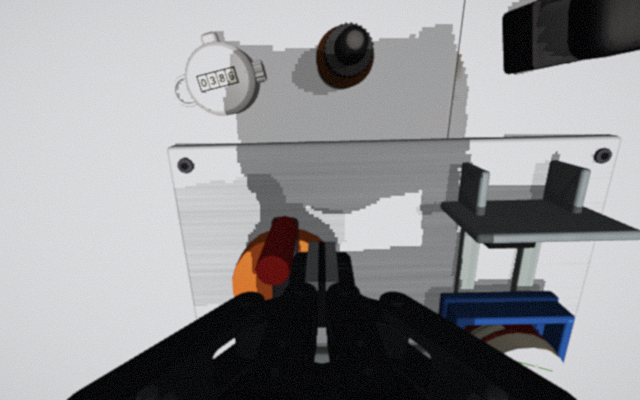

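```bash
cat > peg.py <<'E'
from h import *
A=np.array([.0455,.155])
S=capture("scene");W=capture("wrist")
hsv=cv2.cvtColor(S["img"],cv2.COLOR_BGR2HSV);m=cv2.inRange(hsv,(0,150,40),(6,255,255))|cv2.inRange(hsv,(172,150,40),(180,255,255))
m2=np.zeros_like(m);m2[150:215,290:370]=m[150:215,290:370]
ys,xs=np.nonzero(m2);print(len(xs),xs.mean(),xs.min(),xs.max(),ys.min(),ys.max())
t=xs[ys<=ys.min()+4].mean(); P=onz(S,t,ys.min()+1.5,.102);j=w2j(P)-A
print("peg jig rel",j,np.hypot(*j),"off straight deg",np.degrees(np.arctan2(j[1],j[0])))
E
python3 peg.py
```

```text
66 310.7121212121212 308 313 168 182
peg jig rel [ 0.06407471 -0.00214587] 0.06411063408968812 off straight deg -1.918128571638829
```

Peg is about 2° from straight away from the roller, at radius 64 mm against 66 expected, and the carriage is still back. Next: back off, lift, and go round to behind the push plate.

Emit:
drive_tool:
  increments:
    - [[0, -0.8, 0.5, 0], [0, -0.4, 4, 0], [0, 0, 4.5, 0], [-1, -1, 4, 0], [-3.5, -2.5, 0, 0], [-3.5, -2.5, 0, 0], [-3.5, -2.5, 0, 0], [-3.5, -2.0, 0, 0]]

```text
t: 6.55
position: [0.4665, -0.0307, 0.2311]
tool_rot: [0.003, 0.716, 0.004, -0.698]
force: [0.0, -0.7, 0.6]
gripper_width: -0.001
```

```bash
python3 st.py;python3 peg.py; python3 -c "
from h import *
print(j2w(-.085,0))"
```

```text
[ 0.4665 -0.0307  0.2311] [ 0.  -0.7  0.6] 6.55
pusher ang,r -124.71402241434568 0.17230585553530411
[[0.027, 0.01, -1.0], [0.002, -1.0, -0.01], [-1.0, -0.002, -0.027]]
64 310.515625 308 313 168 183
peg jig rel [ 0.06489903 -0.00155561] 0.06491767331097553 off straight deg -1.3731034889031215
[ 0.43458961 -0.04508276]
```

Emit:
drive_tool:
  increments:
    - [[-1.9, -0.8, 0, 0], [-1.8, -0.6, 0, 0], [0, 0, -3.0, 0], [0, 0, -3.0, 0], [0, 0, 0, 0]]

```text
t: 7.15
position: [0.4269, -0.048, 0.1741]
tool_rot: [0.002, 0.719, 0.002, -0.695]
force: [-0.9, -0.1, 0.2]
gripper_width: 0.0
```

```bash
python3 st.py; python3 - <<'E'
from h import *
print("jig",w2j(get_obs()["position"]))
c=capture("wrist");cv2.imwrite("pics/w7.png",c["img"])
p=proj(c,[*j2w(-.05,.045),.089]),proj(c,[*j2w(-.05,-.045),.089]);print(p)
c=capture("scene");crop(c,290,100,470,250,4,"s7.png")
E
```

```text
[ 0.4269 -0.048   0.1741] [-0.9 -0.1  0.2] 7.15
pusher ang,r -131.24074920039953 0.20971171907424613
[[0.035, 0.005, -0.999], [0.0, -1.0, -0.005], [-0.999, -0.0, -0.035]]
jig [-0.09274709 -0.00269194]
((np.float64(251.76508345584773), np.float64(155.15263429458255)), (np.float64(381.55304788723953), np.float64(151.78789089157152)))
```

View pics/w7.png

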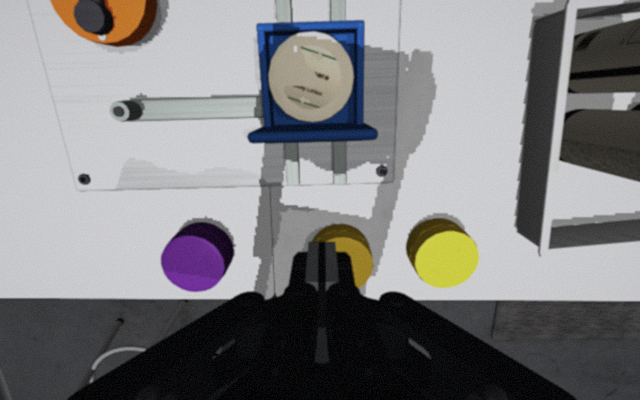

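View pics/s7.png

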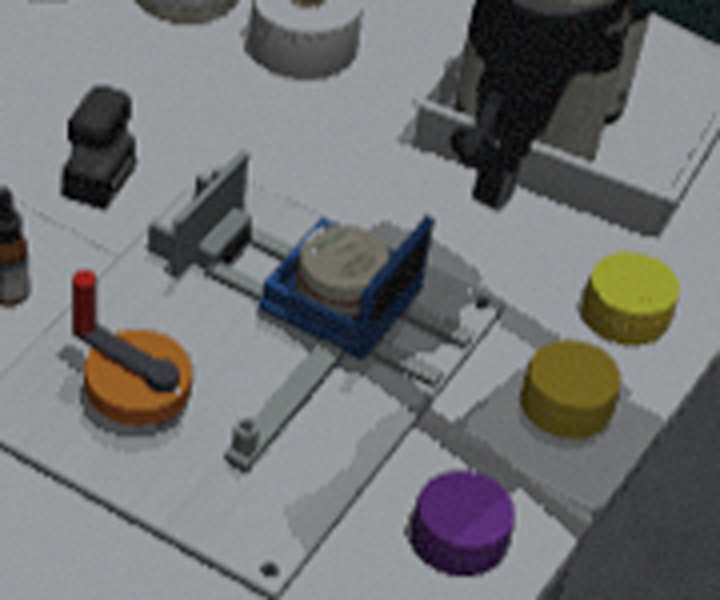

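Wrist view: push-plate back edge at rows 130–142, columns 250–377. Fingers are about 40 mm behind it, and the ochre jar lies farther back. I'll descend to pushing height.

Emit:
drive_tool:
  increments:
    - [[0, 0, -3.5, 0], [0, 0, -3.5, 0], [0.2, 0.1, -2.5, 0], [0, 0, -1, 0], [0, 0, 0, 0]]

```text
t: 7.75
position: [0.435, -0.0477, 0.0798]
tool_rot: [0.003, 0.725, 0.001, -0.689]
force: [0.1, -0.9, 0.4]
gripper_width: -0.001
```

```bash
python3 st.py; python3 - <<'E'
from h import *
print("jig",w2j(get_obs()["position"]))
c=capture("scene");crop(c,290,100,470,250,4,"s8.png")
E
```

```text
[ 0.435  -0.0477  0.0798] [ 0.1 -0.9  0.4] 7.75
pusher ang,r -129.55143561623854 0.20446568580990043
[[0.05, 0.006, -0.999], [-0.002, -1.0, -0.006], [-0.999, 0.002, -0.05]]
jig [-0.08469775 -0.00265393]
```

View pics/s8.png

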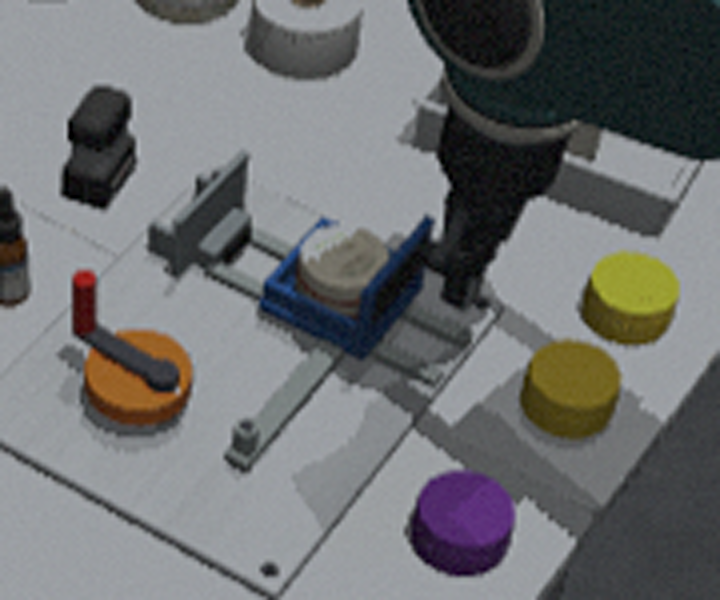

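Emit:
drive_tool:
  increments:
    - [[1.0, 0.05, -0.5, 0], [0.8, 0.05, 0, 0], [0.6, 0.05, 0, 0], [0.6, 0.05, 0, 0]]

```text
t: 8.2
position: [0.469, -0.0462, 0.0821]
tool_rot: [0.003, 0.727, 0.001, -0.686]
force: [-3.3, -0.7, -2.1]
gripper_width: 0.001
```

```bash
python3 st.py; python3 - <<'E'
from h import *
print("jig",w2j(get_obs()["position"]))
c=capture("scene");crop(c,290,100,470,250,4,"s9.png")
E
```

```text
[ 0.469  -0.0462  0.0821] [-3.3 -0.7 -2.1] 8.2
pusher ang,r -121.44006544032185 0.1842807402265389
[[0.058, 0.006, -0.998], [-0.003, -1.0, -0.006], [-0.998, 0.004, -0.058]]
jig [-0.05062201 -0.0022258 ]
```

View pics/s9.png

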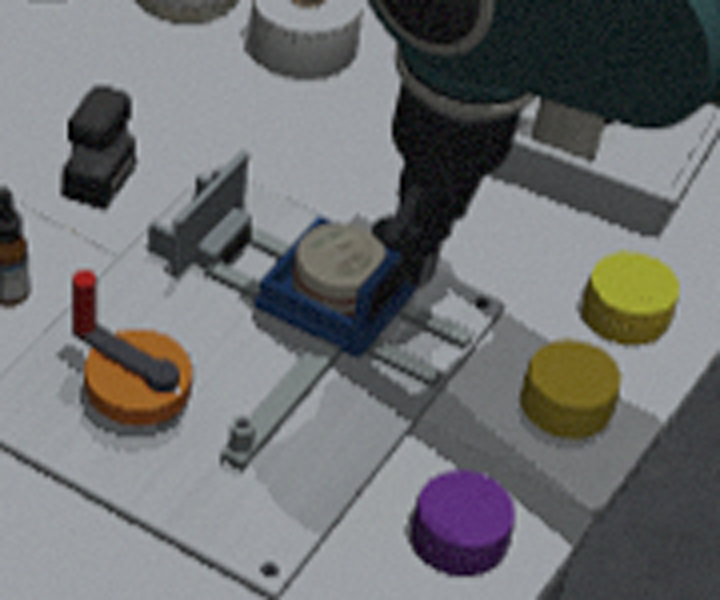

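Emit:
drive_tool:
  increments:
    - [[0.7, 0.02, -0.3, 0], [0.7, 0.02, -0.3, 0], [0.7, 0.02, -0.3, 0], [0.6, 0.02, -0.2, 0]]

```text
t: 8.65
position: [0.4987, -0.0453, 0.0712]
tool_rot: [0.003, 0.728, 0.001, -0.686]
force: [-2.2, 0.9, 2.2]
gripper_width: 0.002
```

```bash
python3 st.py; python3 - <<'E'
from h import *
print("jig",w2j(get_obs()["position"]))
c=capture("scene");crop(c,290,100,470,250,4,"s10.png")
E
```

```text
[ 0.4987 -0.0453  0.0712] [-2.2  0.9  2.2] 8.65
pusher ang,r -112.90884942109929 0.1707190195181505
[[0.059, 0.006, -0.998], [-0.003, -1.0, -0.006], [-0.998, 0.004, -0.059]]
jig [-0.02095515 -0.00225361]
```

View pics/s10.png

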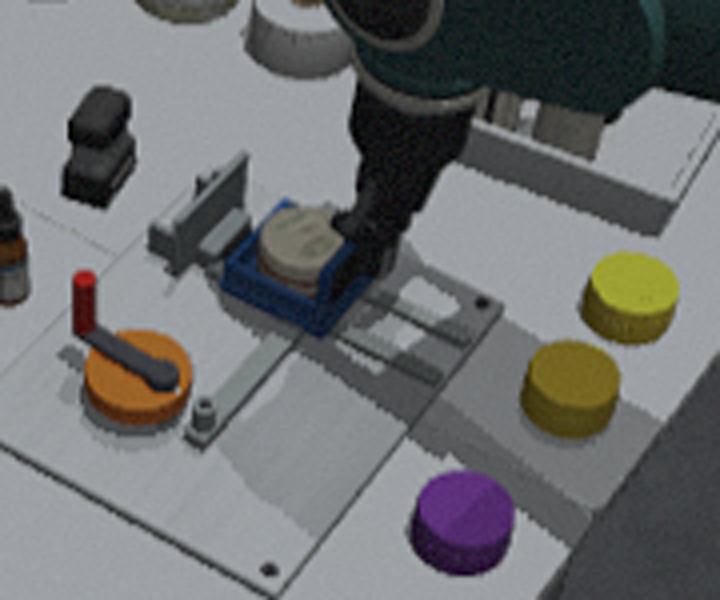

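Emit:
drive_tool:
  increments:
    - [[0.5, 0.02, 0, 0], [0.4, 0.01, 0, 0], [0.3, 0.01, 0, 0]]

```text
t: 9.0
position: [0.5066, -0.045, 0.0704]
tool_rot: [0.003, 0.722, 0.001, -0.692]
force: [-57.9, -1.4, 41.7]
gripper_width: -0.002
```

```bash
python3 st.py
```

```text
[ 0.5066 -0.045   0.0704] [-57.9  -1.4  41.7] 9.0
pusher ang,r -110.41691777207159 0.1677029593581343
[[0.042, 0.006, -0.999], [-0.003, -1.0, -0.006], [-0.999, 0.004, -0.042]]
```

Force jumped to 58 N, so the carriage is at its stop. I'll hold briefly at lower force, then back off.

Emit:
drive_tool:
  increments:
    - [[-0.1, 0, 0, 0], [0, 0, 0, 0], [0, 0, 0, 0]]

```text
t: 9.3
position: [0.5055, -0.045, 0.0706]
tool_rot: [0.003, 0.721, 0.001, -0.693]
force: [-0.1, -0.2, 0.2]
gripper_width: -0.003
```

Emit:
drive_tool:
  increments:
    - [[-0.6, 0, 0, 0], [-1.5, 0, 0, 0], [-2.0, 0, 0, 0], [-2.0, 0, 1, 0], [0, 0, 4, 0], [0, 0, 4, 0], [0, 0, 4, 0], [0, 0, 0, 0]]

```text
t: 10.1
position: [0.4392, -0.0446, 0.2034]
tool_rot: [0.003, 0.721, 0.001, -0.693]
force: [0.6, 1.2, -1.6]
gripper_width: 0.001
```

```bash
python3 st.py; python3 peg.py; python3 - <<'E'
from h import *
S=capture("scene");crop(S,290,100,470,250,4,"s11.png")
T=capture("top");crop(T,300,130,430,255,5,"t11.png")
for tr in(0,.03,.037,.04):
  print(tr,proj(S,[*j2w(-.02+tr,.155),.046]),proj(T,[*j2w(-.02+tr,.155),.046]))
W=capture("wrist");cv2.imwrite("pics/w11.png",W["img"])
for tr in(.03,.037,.04): print(tr,proj(W,[*j2w(-.02+tr,.155),.046]),proj(W,[*j2w(tr,0),.064]))
E
```

```text
[ 0.4392 -0.0446  0.2034] [ 0.6  1.2 -1.6] 10.1
pusher ang,r -129.14344760659975 0.19939558003667
[[0.04, 0.006, -0.999], [-0.003, -1.0, -0.006], [-0.999, 0.003, -0.04]]
65 310.95384615384614 293 354 165 183
peg jig rel [ 0.06597713 -0.01420071] 0.06748808802029882 off straight deg -12.146851944526105
0 (np.float64(351.3943345354078), np.float64(206.12562265664133)) (np.float64(334.537151148611), np.float64(218.79176887900002))
0.03 (np.float64(341.6693646456778), np.float64(201.0077966396249)) (np.float64(334.0976287465444), np.float64(209.48292412421353))
0.037 (np.float64(339.42387100929056), np.float64(199.82609161805112)) (np.float64(333.9954450245399), np.float64(207.31872862442995))
0.04 (np.float64(338.46422694830744), np.float64(199.32107294981225)) (np.float64(333.95169486383696), np.float64(206.3921240826238))
0.03 (np.float64(137.3096010544611), np.float64(86.75941023239163)) (np.float64(318.9851972426394), np.float64(53.42195823032091))
0.037 (np.float64(135.68055063274718), np.float64(77.99391623050431)) (np.float64(318.7369140578575), np.float64(43.49774378216097))
0.04 (np.float64(134.97465654977978), np.float64(74.19568490031068)) (np.float64(318.6292108147799), np.float64(39.19269959641372))
```

View pics/s11.png

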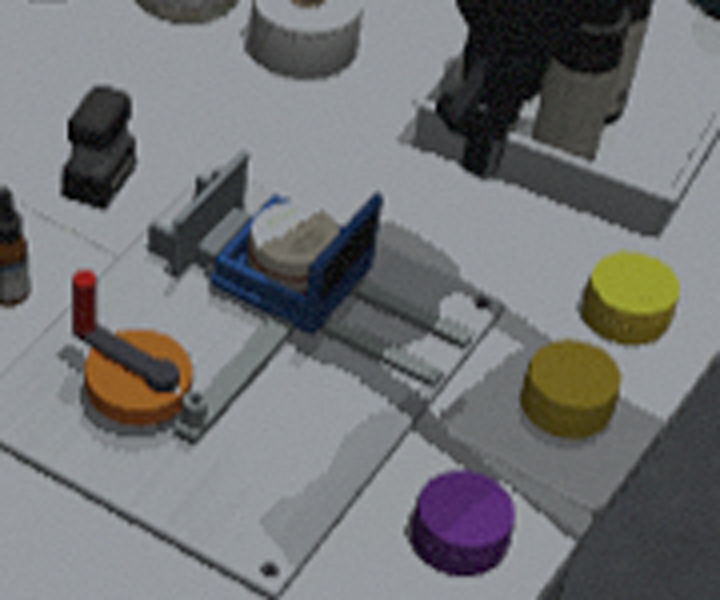

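View pics/w11.png

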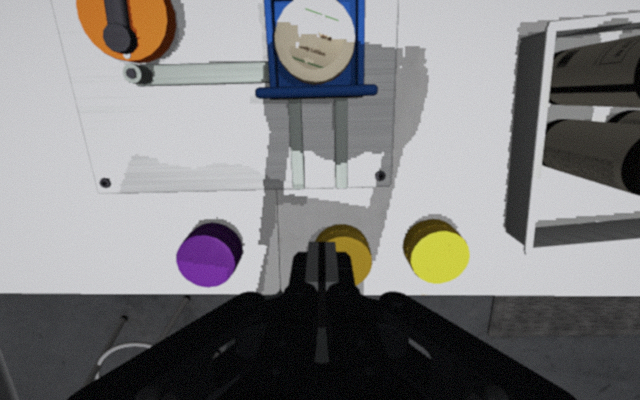

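Roller at wrist (137,73) matches 40 mm travel (predicted (135,74)), and the jar is central in its nest. The last peg reading took in stray red pixels (columns 293–354). The picture shows the peg still at (311,169), so it hasn't moved.

```bash
python3 - <<'E'
from h import *
S=capture("scene");P=onz(S,310.5,169.5,.102);j=w2j(P)-[.0455,.155];print(np.degrees(np.arctan2(j[1],j[0])),np.hypot(*j))
print(job_done())
E
```

```text
-1.2241124830688148 0.06514287111041525
the job is handed in; nothing more can be done
None
```

I turned the cam to its low point, then pushed the carriage fully forward and handed the job in at about 10 s on the robot's clock. No verdict was reported.

- **Cam:** I pushed the red peg anticlockwise from about +0.6 rad with the shut fingertips. In the last picture it stands about 1° from pointing straight away from the roller (cam ≈ 3.12 rad).
- **Carriage:** I pushed it by its back plate until it met the hard stop, where the wrist force peaked at about 58 N along the push and 42 N upward (limit 120 N). In the wrist view the roller and the jar lie within a few pixels of where 40 mm of travel puts them.
- **Jar and bystanders:** The jar sits upright and centred in its nest. In the views I checked, the date stamp, dropper and tally counter had not moved. I did not re-measure the ink tin, glue stick and marker, but the arm never went near them.
- **Disagreement:** One late automatic peg reading gave -12°, because its colour mask caught stray red pixels. I overruled it by taking the peg's pixel position from the picture, which gave -1.2° at a radius of 65 mm (66 mm expected).

The robot was clear of everything when I handed in.

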